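# Clamp a sample jar on the bench shaker and set its speed lever

### The job

Get the sample on the bench shaker: stand the clear sample jar from the bench (the one alone on the left of the shaker) on the shaker's platform in the V-shaped rubber saddle, keeping it upright, slide the clamping bar back by its blue grip until its pad holds the jar firmly in the saddle, then swing the red-knobbed lock lever a quarter turn fully back to its stop, from lying along the bar to lying in line with the rail. Only once the jar is locked, swing the black-knobbed speed lever from its stop round to the red index on the scale, so that its white pointer lines up with the index. Leave the index where it is set, and do not push the other things on the bench about.

Things in the scene. Friction and masses are not known exactly. Their poses are not given: they have to be found in the camera images.
- shaker: Fixed bench shaker, grey housing 240 (x) x 390 (y) mm. Origin: centre of its underside on the bench; x to its back, y to its left. Left: platform, top 70 mm up, centre (0, 87) mm, with a rear bar with V-shaped rubber saddle (cheeks 8-27 mm above the platform), two rails along x and the clamping bar. Right: dark control plate, top 66 mm up, with speed lever and scale.
- jar_seat (a point): Point on the platform's top face (70 mm above the bench) under the jar's axis when the jar rests against both cheeks of the V saddle. Axes as the shaker's. The saddle opens to -x; beside the seat, in +-y, the platform is free for fingers, 60 mm each way.
- jar: Clear sample jar with white snap cap (fixed shut) and green leaf clippings, round, 46 mm diameter at the body's top and slightly less at the foot, cap 49 mm diameter from 44 to 57 mm height, 57 mm tall, about 0.09 kg. Origin: centre of its underside; z up. Starts upright on the bench to the left of the shaker.
- clamp_bar (a joint): Slide of the clamping bar, m: 0 fully open (towards the robot), grows as the bar moves back (shaker +x) to the saddle, 0.060 at its end. Stiff: about 5 N to move, stays where it is left. With the jar in the saddle the pad meets it at about 0.046; pressing on to about 0.048 to 0.050 holds it firmly.
- bar_grip (a point): Point on the blue grip of the clamping bar, 16 mm below its top; the grip is an upright block 22 (shaker x) x 16 (shaker y) mm, standing free from 34 mm to 78 mm above the platform. Moves with the bar. Axes as the shaker's.
- clamp_pad: Black rubber pad of the clamping bar, 50 mm wide, sprung by up to 5.5 mm (1.5 N per mm). Origin: on the platform's top face; the pad's face that meets the jar lies 22 mm ahead of it in +x, 8 to 27 mm above the platform. It stays behind the bar by as much as the spring gives. Axes as the shaker's.
- lock_lever (a joint): Lock lever, rad: near 0 unlocked (points to shaker +y, lying along the bar), 1.571 locked at its stop (points to shaker +x, in line with the right-hand rail). Turns clockwise seen from above about its upright pin at the bar's right end; rides with the bar. As it comes over it presses a brake shoe on the rail, so it stiffens: 3 to 6 N at the knob. Stays where it is left.
- lock_knob (a point): Point on the axis of the red upright knob at the end of the lock lever, 17 mm below the knob's top; a revolving grip that spins freely on its spindle, 17 to 19 mm diameter, 58 to 91 mm above the platform. Moves with the lever; its axes turn with the lever.
- speed_lever (a joint): Speed lever, rad: 0 at its stop (points forward and left, 0.96 rad to the left of shaker -x), grows as it swings counter-clockwise seen from above, that is across the front to the right, to 1.92. Stays where it is left; about 2 N at the knob.
- speed_knob (a point): Point on the axis of the black upright knob of the speed lever, 16 mm below the knob's top; a revolving grip that spins freely on its spindle, 20 to 23 mm diameter in its upper 35 mm; its top stands 135 mm above the bench. 58 mm from the lever's pivot. Its axes turn with the lever and at joint value 0 they equal the shaker's.
- speed_pivot (a point): Point on the upright axis of the speed lever, 77 mm above the bench; its axes turn with the lever.
- set_index (a joint): Angle of the red index on the speed scale, rad, counted as for the speed lever: the lever is on the index when both values are equal. Clamped; not to be moved.
- index_tip (a point): Tip of the red index, 83 mm from the lever's axis, where the lever's white pointer has to end up; its axes turn with the index and equal the shaker's at joint value 0.
- timer: Bystander: white lab timer, 35 x 66 x 63 mm, origin at the centre of its underside.
- beaker: Bystander: glass beaker, 52 mm diameter, 67 mm tall, origin at the centre of its underside.
- petri: Bystander: clear petri dish, 60 mm diameter, 15 mm tall, origin at the centre of its underside.
- dropper_green: Bystander: brown dropper bottle with green cap, 33 mm diameter, 83 mm tall, origin at the centre of its underside.
- marker: Bystander: white marker with black cap lying on the bench, 135 mm long, origin under its middle.
- lock_pivot (a point): Point on the upright pin of the lock lever, 37 mm above the platform, 48 mm from the knob's axis; rides with the bar.
Mind the look-alikes: they are no part of the job. What is shaped like the jar but pink, purple or yellow is not meant.

How it is judged:
By the outcome, as a careful person would: the job done as asked, in the order asked, and still so for the second after the job is handed in, with the robot touching nothing.
It also fails if it takes over 72 s, if anything falls off the work surface, if the arm or the gripper's body presses on something with over 40 N, if the wrist force passes 120 N, or if a joint passes its speed limit or range.

### The arm

A 6-joint arm with a two-finger parallel gripper is mounted at the origin on a cart in front of the work surface, level with it; the furniture and walls round the work are solid. World frame = base frame: x ahead of the robot, y to its left, z up, the work surface at z = 0. Lengths are in mm, angles in rad, forces in N, time in s.
With the tool pointing down it reaches from about 325 to 900 mm from the base axis. Payload 6.1 kg.
Tool frame: the origin (TCP) lies midway between the tips of the shut fingers; the grasp point (between the pads) lies 19 mm behind it; z points along the fingers, y is the line along which they close (so a half turn about z gives the same grasp; the last joint's range is limited). The gripper opens to 87 mm and grips with 3 to 60 N. Pads are 19 mm wide; open, the fingers measure 117 mm over their backs; the gripper's body (75 mm by 190 mm) begins 51 mm behind the grasp point.
Start: joints at [-1.413, 0.22, 1.526, -0, 1.395, -0.126], TCP at [174.996, -599.993, 222.538] pointing down, gripper open.
Joint ranges: [-2.98, 2.98], [-0.91, 2.08], [0.09, 2.57], [-1.24, 4.39], [0.2, 2.65], [-2.68, 2.68]. Speed limits (rad/s): [2.57, 2.57, 3.01, 3.14, 3.14, 3.14].

### API

Orientations are given as [roll, pitch, yaw] about the fixed x, y, z axes, in that order (R = Rz(yaw) Ry(pitch) Rx(roll)).
In Python, from station import get_obs, viewer, arm gives the robot as it stands.
- The arm moves only by the shell command python3 -m inch 'ROWS' [FORCE]. ROWS is JSON, a list of rows, each a list of 3 entries, a list of its own where there are three numbers: the shift along the tool's x, y, z in m, then the turn, a rotation vector about the tool's x, y, z in degrees, then the opening, from 0 (shut) to 1 (fully open). In form: [[[dx, dy, dz], [ax, ay, az], gripper], ...]. A call has 1 to 20 rows; each row is the pose to reach, as a shift and turn from the pose commanded when the call began, along the tool's axes at that moment; what a row does not reach only later rows make up. A row lasts 1/10 s, in which the tool goes at most 50 mm and 8.59 degrees, less where a joint would pass 70% of its speed; a pose out of reach is approached as far as the arm can. A call with a gripper value outside its range is refused whole. The fingers move at their own pace and stop on an object; FORCE is the grip in N (left out, the last holds). Time passes only in rows, so rows that repeat a pose let the fingers close. It gives the time, the measured TCP pose, the force, the opening and the grip force at its end, in the units of the state.
- get_obs(): the state, without advancing time (a new reading comes with each control period).
- viewer.grab_frame(name): name is "scene" or "top"; returns the picture (420x560x3 uint8, red, green, blue); there is no depth.
- viewer.get_calibration(name): a dict with "fx", "fy", "cx", "cy" (pixels), "rvec" (rotation vector, rad) and "tvec" (3), from world to camera coordinates, as OpenCV has them. Camera axes: x right, y down, z forward; pixel columns grow to the right and rows downward; lengths in mm; the calibration is good to about 2 mm. A picture is of the moment at which its call begins. get_calibration takes no time and is no camera call.
- arm.hand_in(): hands the job in; it is judged then, once.
The state is a dict: "time": time; "joint_positions": joint angles; "qd": joint speeds; "effort": joint torques, N m; "tool_pos": TCP position; "ee_rot": TCP orientation; "wrist_force": force on the tool from outside, world axes, zero at the start; "wrist_torque": the same for the moment, N m; "gripper_width": finger opening in mm; "gripper_force": force on a finger pad.
Only numpy, scipy, OpenCV 4.12 (cv2) and the standard library are available. Lean on these libraries where they do the work, as an engineer would, in place of code of your own. Each camera call takes 0.05 s, during which the arm holds its last target. There are 200 camera calls.

## Working session

There is one attempt and no reset: what is moved stays moved. The work goes in short steps, Python scripts to look and compute and a shell command to move; the robot and the scene stay as the last step left them, time stands still between calls to the robot, and variables do not carry over. Pictures are saved under pics/ and viewed, at most 10 in all, crops included, and the job is handed in when it is done.

```bash
ls; mkdir -p pics; cat > h.py <<'E'
import numpy as np, cv2
from station import get_obs, viewer, arm
def cal(n):
    c=viewer.get_calibration(n); K=np.array([[c['fx'],0,c['cx']],[0,c['fy'],c['cy']],[0,0,1.]])
    return K,cv2.Rodrigues(np.array(c['rvec'],float))[0],np.array(c['tvec'],float).ravel()
def ray(n,u,v):
    K,R,t=cal(n); return -R.T@t, R.T@np.linalg.inv(K)@np.array([u,v,1.])
def onz(n,u,v,z):
    o,d=ray(n,u,v); return o+d*(z-o[2])/d[2]
def proj(n,p):
    K,R,t=cal(n); q=K@(R@np.array(p,float)+t); return q[:2]/q[2]
def save(n,f,crop=None,s=1):
    im=viewer.grab_frame(n); np.save(f'pics/{f}.npy',im)
    a=im if crop is None else im[crop[1]:crop[3],crop[0]:crop[2]]
    cv2.imwrite(f'pics/{f}.png',cv2.cvtColor(cv2.resize(a,None,fx=s,fy=s,interpolation=cv2.INTER_CUBIC),cv2.COLOR_RGB2BGR)); return im
E
python3 - <<'E'
from h import *
save('scene','s0',s=1.4);save('top','t0',s=1.4)
for n in('scene','top'):
    K,R,t=cal(n);print(n,K[0,0],-R.T@t,R[2])
print(get_obs())
E
```

```text
pics
scene 525.6593001000844 [-486.72983472  672.76282472 1009.05383577] [ 0.67426491 -0.45261075 -0.58353263]
top 382.948040847114 [ 438.61531366  -37.80497893 1115.33925299] [ 0.12025002  0.00489705 -0.99273156]
{'time': 0.1, 'joint_positions': array([-1.41307221e+00,  2.21166094e-01,  1.52748700e+00, -6.25659159e-05,
        1.39469450e+00, -1.26094100e-01]), 'qd': array([ 0.00164837, -0.00310739, -0.00221541,  0.00054965, -0.00092039,
        0.00162519]), 'effort': array([ 4.35575012e-04, -4.95948994e+01, -3.88518012e+01,  7.00553041e-02,
        5.15228952e-02, -4.98457860e-05]), 'tool_pos': array([ 174.90581568, -599.44789545,  221.54011563]), 'ee_rot': array([-3.13984391e+00, -1.59611138e-04,  2.83829097e-01]), 'wrist_force': array([0.19745881, 0.07377921, 0.25170507]), 'wrist_torque': array([-0.01864511, -0.04192125, -0.00079781]), 'gripper_force': 0.0, 'gripper_width': 86.7499248545652}
```

View pics/s0.png

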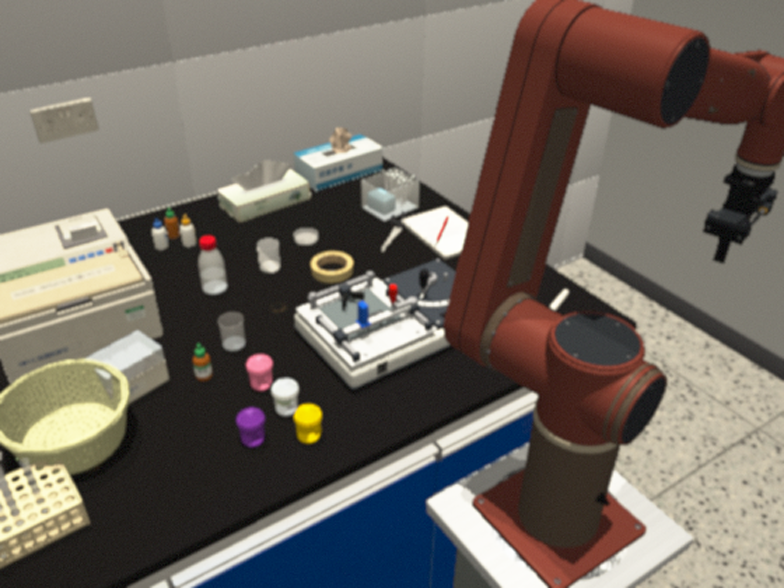

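View pics/t0.png

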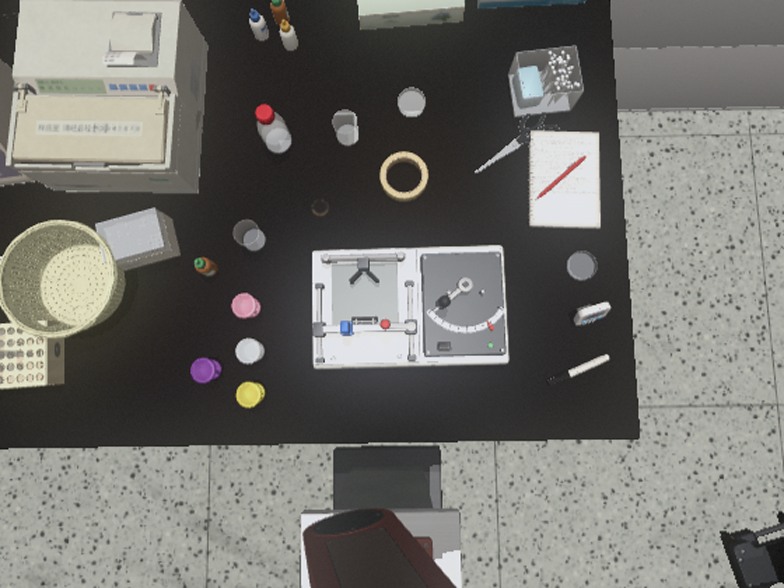

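The scene view shows the clear jar with its white cap at about (285,396)/1.4, with pink, purple and yellow jars around it. The top view shows the jar at (250,351)/1.4 and the shaker spanning (312–508, 245–367)/1.4. In that view the blue grip is at (346,327)/1.4, the red knob at (385,324)/1.4 and the black knob at (444,301)/1.4.

```bash
python3 - <<'E'
from h import *
for n,f in(('top','t0'),('scene','s0')):
    im=np.load(f'pics/{f}.npy'); hsv=cv2.cvtColor(im,cv2.COLOR_RGB2HSV); H,S,V=cv2.split(hsv)
    M={'blue':(abs(H.astype(int)-112)<12)&(S>140)&(V>60),'red':((H<8)|(H>172))&(S>150)&(V>90),
       'white':(S<40)&(V>150),'pink':(H>160)&(H<178)&(S>60)&(S<170)&(V>120),'yellow':(H>24)&(H<34)&(S>180),'purple':(H>135)&(H<155)&(S>120)}
    for k,m in M.items():
        c,l,st,ce=cv2.connectedComponentsWithStats(m.astype(np.uint8))
        for i in range(1,c):
            x,y,w,h,a=st[i]
            if a>=4 and (a<4000 or k=='white') and 100<x<380 and 140<y<330: print(n,k,a,ce[i].round(1),(x,y,w,h),onz(n,*ce[i],{'blue':148,'red':161}.get(k,57))[:2].round(0))
im=np.load('pics/t0.npy')
a=im[165:270,215:370]; cv2.imwrite('pics/t0c.png',cv2.cvtColor(cv2.resize(a,None,fx=5,fy=5,interpolation=cv2.INTER_CUBIC),cv2.COLOR_RGB2BGR))
E
```

```text
top white 7 [183.6 168. ] (np.int32(182), np.int32(165), np.int32(3), np.int32(7)) [704. 240.]
top white 7648 [277.5 221.8] (np.int32(223), np.int32(175), np.int32(141), np.int32(88)) [547. -24.]
top white 5 [262. 188.] (np.int32(262), np.int32(186), np.int32(1), np.int32(5)) [643.  18.]
top white 112 [329.2 205. ] (np.int32(319), np.int32(198), np.int32(19), np.int32(16)) [ 592. -169.]
top white 5 [344.6 207.8] (np.int32(344), np.int32(207), np.int32(2), np.int32(3)) [ 583. -211.]
top white 271 [177.5 250.2] (np.int32(168), np.int32(242), np.int32(20), np.int32(18)) [473. 253.]
top white 5 [358.6 249.8] (np.int32(358), np.int32(249), np.int32(2), np.int32(3)) [ 466. -246.]
top white 20178 [455.6 357.5] (np.int32(354), np.int32(290), np.int32(206), np.int32(130)) [ 177. -492.]
top white 4197 [331.1 368.1] (np.int32(283), np.int32(315), np.int32(74), np.int32(105)) [ 155. -160.]
top white 6999 [191.6 364.2] (np.int32(149), np.int32(316), np.int32(160), np.int32(104)) [170. 210.]
top pink 253 [174.3 217.9] (np.int32(165), np.int32(209), np.int32(21), np.int32(18)) [562. 263.]
top purpl
[... 2394 characters left out ...]
scene white 4 [208.5 287.5] (np.int32(208), np.int32(287), np.int32(2), np.int32(2)) [425. 264.]
scene white 61 [203.6 292.4] (np.int32(198), np.int32(289), np.int32(13), np.int32(7)) [416. 283.]
scene white 2804 [215.7 370.1] (np.int32(122), np.int32(316), np.int32(191), np.int32(104)) [188. 372.]
scene white 55 [371.1 323.7] (np.int32(366), np.int32(320), np.int32(10), np.int32(8)) [101.  -3.]
scene pink 402 [185.4 264.6] (np.int32(175), np.int32(252), np.int32(20), np.int32(27)) [538. 275.]
scene yellow 410 [220. 301.] (np.int32(210), np.int32(288), np.int32(20), np.int32(29)) [366. 263.]
scene purple 507 [179.1 304.2] (np.int32(168), np.int32(290), np.int32(22), np.int32(30)) [412. 353.]
```

View pics/t0c.png

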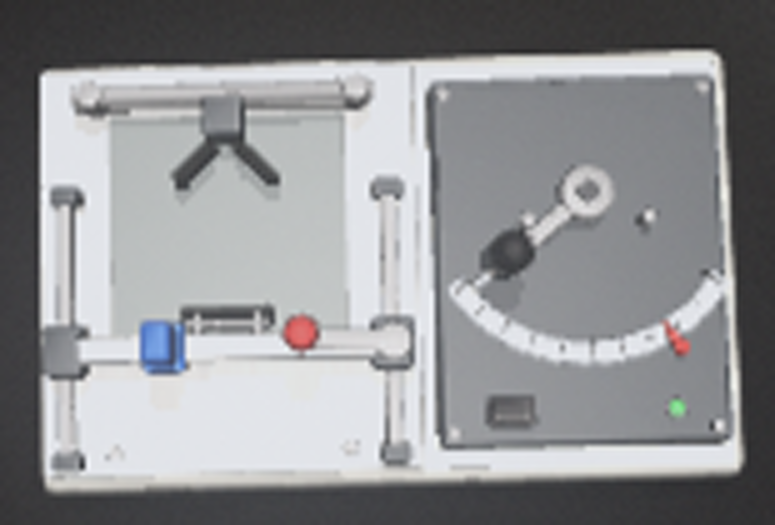

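The crop shows the V saddle apex at (225,142), the grip at (157,342) and the red knob at (300,330). The lock pivot is at (393,340), the speed pivot at (587,190) and the black knob at (510,248). The red index tip is near (667,323).

```bash
python3 - <<'E'
from h import *
P={'platebl':(428,83,66),'platebr':(714,78,66),'platefr':(733,440,66),'platefl':(438,445,66),'rodL':(88,97,100),'rodR':(358,90,100),
'cheekL':(180,185,97),'cheekR':(275,185,97),'apex':(225,142,97),'padL':(182,310,97),'padR':(272,308,97),
'grip':(157,340,148),'redk':(300,330,161),'lockpiv':(393,340,110),'spiv':(587,190,85),'sknob':(510,247,135),'idx':(667,323,70),'idxo':(684,350,70),
'boltL':(66,350,95),'postbl':(66,195,90),'postfl':(68,460,90),'postbr':(386,187,90),'postfr':(397,452,90)}
for k,(u,v,z) in P.items(): print(k,onz('top',215+u/5,165+v/5,z).round(0))
im=np.load('pics/t0.npy');hsv=cv2.cvtColor(im,cv2.COLOR_RGB2HSV);H,S,V=cv2.split(hsv)
for k,m,z in(('blue',(H>100)&(H<125)&(S>90),148),('red',((H<8)|(H>172))&(S>100)&(V>80),161)):
    c,l,st,ce=cv2.connectedComponentsWithStats(m.astype(np.uint8))
    for i in range(1,c):
        if 215<ce[i][0]<370 and 165<ce[i][1]<270: print(k,st[i],onz('top',*ce[i],z).round(0))
# two-view
def tri(a,b):
    o1,d1=ray('top',*a);o2,d2=ray('scene',*b);s=np.linalg.lstsq(np.c_[d1,-d2],o2-o1,rcond=None)[0]
    p,q=o1+s[0]*d1,o2+s[1]*d2;return ((p+q)/2).round(0),np.linalg.norm(p-q).round(1)
print('jar cap',tri((177.5,250.2),(203.1,277.5)))
# jar foot/cap edges: scene check
print(proj('scene',(473,253,57)),proj('scene',(473,253,0)))
E
```

```text
platebl [658. -90.  66.]
platebr [ 658. -249.   66.]
platefr [ 457. -252.   66.]
platefl [457. -91.  66.]
rodL [646.  95. 100.]
rodR [647. -51. 100.]
cheekL [598.  46.  97.]
cheekR [597.  -5.  97.]
apex [621.  22.  97.]
padL [530.  45.  97.]
padR [530.  -3.  97.]
grip [510.  54. 148.]
redk [513. -19. 161.]
lockpiv [511. -66. 110.]
spiv [ 593. -174.   85.]
sknob [ 557. -127.  135.]
idx [ 521. -218.   70.]
idxo [ 506. -226.   70.]
boltL [510. 108.  95.]
postbl [594. 109.  90.]
postfl [451. 107.  90.]
postbr [596. -65.  90.]
postfr [453. -68.  90.]
blue [243 229   9  10  75] [509.  53. 148.]
red [272 228   6   7  32] [513. -18. 161.]
red [348 230   5   6  14] [ 506. -206.  161.]
jar cap (array([473., 255.,  50.]), np.float64(0.3))
[203.67288321 275.1761424 ] [205.21592963 290.73919434]
```

```bash
python3 -m inch '[[[0.34,-0.265,-0.03],[0,0,8],1],[[0.34,-0.265,-0.03],[0,0,16.3],1],[[0.34,-0.265,-0.03],[0,0,16.3],1],[[0.34,-0.265,-0.03],[0,0,16.3],1],[[0.34,-0.265,-0.03],[0,0,16.3],1],[[0.34,-0.265,-0.03],[0,0,16.3],1],[[0.34,-0.265,-0.03],[0,0,16.3],1],[[0.34,-0.265,-0.03],[0,0,16.3],1],[[0.34,-0.265,-0.03],[0,0,16.3],1],[[0.525,-0.737,-0.03],[0,0,16.3],1],[[0.525,-0.737,-0.03],[0,0,16.3],1],[[0.525,-0.737,-0.03],[0,0,16.3],1],[[0.525,-0.737,-0.03],[0,0,16.3],1],[[0.525,-0.737,-0.03],[0,0,16.3],1],[[0.525,-0.737,-0.03],[0,0,16.3],1],[[0.525,-0.737,-0.03],[0,0,16.3],1],[[0.525,-0.737,-0.03],[0,0,16.3],1],[[0.525,-0.737,-0.03],[0,0,16.3],1],[[0.525,-0.737,-0.03],[0,0,16.3],1],[[0.525,-0.737,-0.03],[0,0,16.3],1]]'; python3 -c "
from h import *
print(get_obs())"
```

```text
time: 2.1
tool_pos: [471.7, 259.3, 251.9]
ee_rot: [-3.14, 0.001, 0.004]
wrist_force: [-0.3, -0.1, -0.3]
gripper_width: 87.1
gripper_force: 0.0
{'time': 2.1, 'joint_positions': array([ 3.54850717e-01, -6.06560373e-03,  1.71656477e+00,  1.89291129e-03,
        1.43157094e+00,  1.92108450e+00]), 'qd': array([ 0.04889371,  0.0632398 , -0.05274707, -0.04727981,  0.02280996,
        0.0534712 ]), 'effort': array([  0.8398525 , -39.16993976, -39.52665567,   0.40434907,
        -0.26046102,   0.50096925]), 'tool_pos': array([471.70461325, 259.2905254 , 251.87498234]), 'ee_rot': array([-3.13999595e+00,  1.09195369e-03,  4.30027973e-03]), 'wrist_force': array([-0.3355381 , -0.07238354, -0.34140435]), 'wrist_torque': array([-0.00401705,  0.04434209,  0.03363491]), 'gripper_force': 0.0, 'gripper_width': 87.13240303677784}
```

```bash
python3 -m inch '[[[0.001,0.004,0.05],[0,0,0],1],[[0.001,0.004,0.1],[0,0,0],1],[[0.001,0.004,0.15],[0,0,0],1],[[0.001,0.004,0.19],[0,0,0],1],[[0.001,0.004,0.215],[0,0,0],1],[[0.001,0.004,0.226],[0,0,0],1],[[0.001,0.004,0.226],[0,0,0],1],[[0.001,0.004,0.226],[0,0,0],1]]'; python3 - <<'E'
from h import *
save('scene','s1',(150,210,310,330),4)
E
```

```text
time: 2.9
tool_pos: [474.7, 250.7, 27.8]
ee_rot: [-3.141, -0.002, -0.001]
wrist_force: [0.2, -0.1, 1.2]
gripper_width: 86.7
gripper_force: 0.0
```

View pics/s1.png

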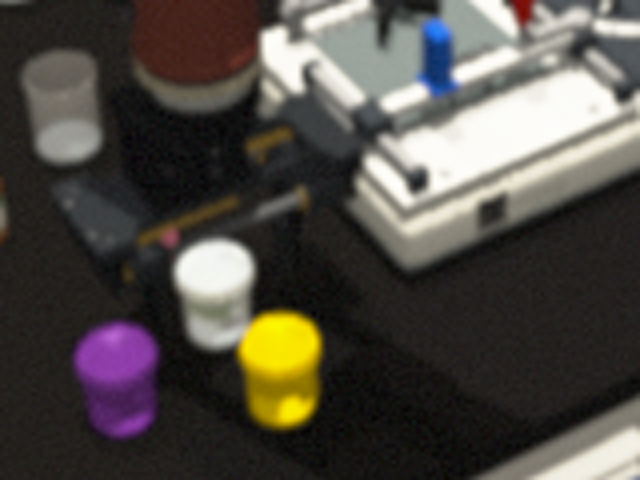

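The picture shows the open fingers on either side of the white-capped jar, crop (215,290), clear of the purple and yellow jars.

```bash
python3 -m inch '[[[0,-0.003,0.001],[0,0,0],1],[[0,-0.003,0.001],[0,0,0],0.4],[[0,-0.003,0.001],[0,0,0],0.4],[[0,-0.003,0.001],[0,0,0],0.4],[[0,-0.003,0.001],[0,0,0],0.4],[[0,-0.003,0.001],[0,0,0],0.4],[[0,-0.003,0.001],[0,0,0],0.4],[[0,-0.003,0.001],[0,0,0],0.4],[[0,-0.003,0.001],[0,0,0],0.4],[[0,-0.003,0.001],[0,0,0],0.4]]' 12
```

```text
time: 3.95
tool_pos: [473.6, 253.5, 25.5]
ee_rot: [3.142, 0.0, -0.001]
wrist_force: [0.1, 0.3, 0.7]
gripper_width: 47.4
gripper_force: 11.9
```

```bash
python3 -m inch '[[[0,0,-0.05],[0,0,0],0.4],[[0,0,-0.1],[0,0,0],0.4],[[0.02,0,-0.15],[0,0,0],0.4],[[0.06,0.02,-0.17],[0,0,0],0.4],[[0.105,0.045,-0.17],[0,0,0],0.4],[[0.105,0.09,-0.17],[0,0,0],0.4],[[0.105,0.135,-0.17],[0,0,0],0.4],[[0.105,0.18,-0.17],[0,0,0],0.4],[[0.105,0.215,-0.17],[0,0,0],0.4],[[0.105,0.232,-0.17],[0,0,0],0.4],[[0.105,0.232,-0.15],[0,0,0],0.4],[[0.105,0.232,-0.12],[0,0,0],0.4],[[0.105,0.232,-0.1],[0,0,0],0.4],[[0.105,0.232,-0.1],[0,0,0],0.4],[[0.105,0.232,-0.1],[0,0,0],0.4]]'; python3 - <<'E'
from h import *
a=save('top','t1',(215,150,345,260),4); b=save('scene','s2',(200,150,340,270),4)
A,B=cv2.imread('pics/t1.png'),cv2.imread('pics/s2.png')
h=max(A.shape[0],B.shape[0]);f=lambda x:cv2.resize(x,(400,int(x.shape[0]*400/x.shape[1])))
A,B=f(A),f(B);h=max(A.shape[0],B.shape[0]);A,B=[cv2.copyMakeBorder(x,0,h-x.shape[0],0,0,0) for x in(A,B)]
cv2.imwrite('pics/c1.png',np.hstack([A,B]))
E
```

```text
time: 5.45
tool_pos: [578.3, 22.0, 125.6]
ee_rot: [-3.141, 0.001, -0.0]
wrist_force: [0.4, -0.6, 0.1]
gripper_width: 47.2
gripper_force: 12.0
```

View pics/c1.png

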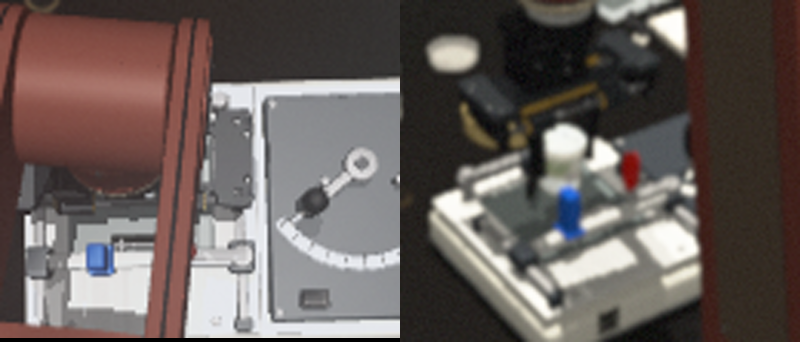

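The jar is held upright over the platform, right panel (565,155), ahead of the saddle and behind the blue grip. I'll lower it to about 1 mm above the platform, then nudge it back into the V.

```bash
python3 -m inch '[[[0,0,0.015],[0,0,0],0.4],[[0,0,0.028],[0,0,0],0.4],[[0,0,0.0285],[0,0,0],0.4],[[0,0,0.0285],[0,0,0],0.4]]'; python3 -m inch '[[[0.002,0,0],[0,0,0],0.4],[[0.004,0,0],[0,0,0],0.4],[[0.004,0,0],[0,0,0],0.4]]'; python3 -m inch '[[[0.001,0,0],[0,0,0],0.4],[[0.002,0,0],[0,0,0],0.4],[[0.002,0,0],[0,0,0],0.4]]'
```

```text
time: 5.95
tool_pos: [577.8, 21.5, 96.2]
ee_rot: [-3.142, 0.002, -0.001]
wrist_force: [0.2, 0.2, -1.4]
gripper_width: 47.0
gripper_force: 12.0
time: 6.25
tool_pos: [582.9, 21.3, 97.3]
ee_rot: [3.141, -0.001, -0.001]
wrist_force: [-0.4, -0.7, -1.2]
gripper_width: 47.1
gripper_force: 12.0
time: 6.55
tool_pos: [584.7, 21.4, 97.1]
ee_rot: [3.142, -0.0, -0.001]
wrist_force: [-0.1, 0.4, -1.7]
gripper_width: 47.1
gripper_force: 12.0
```

```bash
for i in 1 2 3 4; do python3 -m inch '[[[0.001,0,0],[0,0,0],0.4],[[0.0015,0,0],[0,0,0],0.4],[[0.0015,0,0],[0,0,0],0.4]]' | grep -E "pos|force"; done
```

```text
tool_pos: [586.0, 21.4, 97.0]
wrist_force: [-0.4, 0.6, -0.6]
gripper_force: 12.0
tool_pos: [587.5, 21.4, 97.1]
wrist_force: [-0.3, 0.8, -0.8]
gripper_force: 12.0
tool_pos: [589.0, 21.5, 97.0]
wrist_force: [-0.1, -0.9, -1.2]
gripper_force: 12.0
tool_pos: [590.6, 21.4, 97.1]
wrist_force: [-0.1, -0.2, -0.8]
gripper_force: 12.0
```

```bash
for i in 1 2 3 4; do python3 -m inch '[[[0.001,0,0],[0,0,0],0.4],[[0.0015,0,0],[0,0,0],0.4],[[0.0015,0,0],[0,0,0],0.4]]' | grep -E "pos|wrist_force"; done
```

```text
tool_pos: [591.9, 21.5, 97.1]
wrist_force: [-0.9, 0.3, 0.3]
tool_pos: [593.1, 21.5, 97.2]
wrist_force: [-4.5, 0.9, 4.3]
tool_pos: [594.7, 21.5, 97.3]
wrist_force: [-5.3, 1.0, 4.8]
tool_pos: [596.3, 21.5, 97.4]
wrist_force: [-5.4, 1.0, 5.5]
```

```bash
python3 -m inch '[[[-0.003,0,0],[0,0,0],0.4],[[-0.003,0,0.0015],[0,0,0],0.4],[[-0.003,0,0.0015],[0,0,0],0.4]]'; python3 -m inch '[[[0,0,0],[0,0,0],0.7],[[0,0,0],[0,0,0],0.8],[[0,0,0],[0,0,0],0.8],[[0,0,0],[0,0,0],0.8],[[0,0,0],[0,0,0],0.8]]';python3 -m inch '[[[0,0,-0.03],[0,0,0],0.8],[[0,0,-0.07],[0,0,0],0.8],[[0,0,-0.12],[0,0,0],0.8],[[0,0,-0.12],[0,0,0],0.8]]'; python3 - <<'E'
from h import *
im=save('scene','s3',(210,170,310,250),8)
E
```

```text
time: 9.25
tool_pos: [594.4, 21.4, 97.0]
ee_rot: [3.142, -0.002, -0.001]
wrist_force: [-3.3, 0.8, 8.3]
gripper_width: 47.2
gripper_force: 16.5
time: 9.75
tool_pos: [593.2, 21.6, 95.0]
ee_rot: [-3.141, 0.001, -0.001]
wrist_force: [-0.2, 0.1, -0.5]
gripper_width: 68.4
gripper_force: 0.0
time: 10.15
tool_pos: [598.0, 21.3, 224.1]
ee_rot: [3.14, -0.014, -0.0]
wrist_force: [0.7, 0.2, 1.3]
gripper_width: 69.5
gripper_force: 0.0
```

View pics/s3.png

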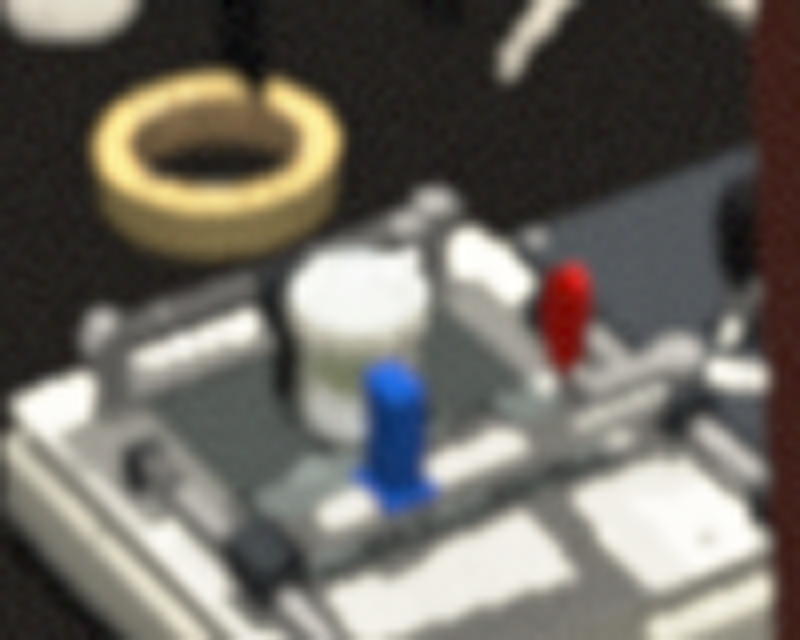

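The jar stands upright in the V saddle, crop (355,330), with the blue grip free at (395,435). Next is the grip.

```bash
python3 -c "
from h import *
print(proj('scene',(510,54,126)),proj('scene',(513,-18,145)))"; python3 -m inch '[[[-0.04,-0.015,0],[0,0,0],0.7],[[-0.084,-0.032,0],[0,0,0],0.7],[[-0.084,-0.032,0],[0,0,0],0.7],[[-0.084,-0.032,0.03],[0,0,0],0.7],[[-0.084,-0.032,0.03],[0,0,0],0.7],[[-0.084,-0.032,0.03],[0,0,0],0.7]]'
```

```text
[259.38953796 222.54659878] [280.20310262 208.28251833]
time: 10.8
tool_pos: [508.9, 53.5, 184.5]
ee_rot: [-3.141, 0.003, -0.001]
wrist_force: [-0.2, -0.0, 0.8]
gripper_width: 60.9
gripper_force: 0.0
```

```bash
python3 -m inch '[[[0.001,0,0.04],[0,0,0],0.7],[[0.001,0,0.07],[0,0,0],0.7],[[0.001,0,0.07],[0,0,0],0.7],[[0.001,0,0.07],[0,0,0],0],[[0.001,0,0.07],[0,0,0],0],[[0.001,0,0.07],[0,0,0],0],[[0.001,0,0.07],[0,0,0],0],[[0.001,0,0.07],[0,0,0],0],[[0.001,0,0.07],[0,0,0],0],[[0.001,0,0.07],[0,0,0],0],[[0.001,0,0.07],[0,0,0],0]]' 30
```

```text
time: 11.9
tool_pos: [510.6, 55.3, 115.9]
ee_rot: [-3.138, -0.001, -0.0]
wrist_force: [0.6, 7.5, 1.6]
gripper_width: 15.9
gripper_force: 30.0
```

```bash
python3 -m inch '[[[0,-0.002,0],[0,0,0],0],[[0.005,-0.002,0],[0,0,0],0],[[0.01,-0.002,0],[0,0,0],0],[[0.015,-0.002,0],[0,0,0],0],[[0.02,-0.002,0],[0,0,0],0],[[0.025,-0.002,0],[0,0,0],0],[[0.03,-0.002,0],[0,0,0],0],[[0.03,-0.002,0],[0,0,0],0]]'; for i in 1 2; do python3 -m inch '[[[0.001,0,0],[0,0,0],0],[[0.002,0,0],[0,0,0],0],[[0.002,0,0],[0,0,0],0]]'; done
```

```text
time: 12.7
tool_pos: [540.6, 55.6, 115.9]
ee_rot: [-3.141, 0.0, -0.0]
wrist_force: [-2.1, 1.9, 4.8]
gripper_width: 15.7
gripper_force: 30.0
time: 13.0
tool_pos: [542.0, 55.7, 115.9]
ee_rot: [-3.141, 0.001, -0.0]
wrist_force: [-4.8, 0.3, 5.6]
gripper_width: 16.0
gripper_force: 30.0
time: 13.3
tool_pos: [543.9, 55.7, 115.9]
ee_rot: [-3.141, 0.001, -0.0]
wrist_force: [-4.2, 1.6, 5.5]
gripper_width: 16.0
gripper_force: 30.0
```

```bash
for i in 1 2 3 4 5 6; do python3 -m inch '[[[0.0005,0,0],[0,0,0],0],[[0.001,0,0],[0,0,0],0],[[0.001,0,0],[0,0,0],0],[[0.001,0,0],[0,0,0],0]]' | grep -E "pos|wrist_force"; done
```

```text
tool_pos: [544.8, 55.7, 115.9]
wrist_force: [-4.5, 1.7, 6.5]
tool_pos: [545.7, 55.7, 115.9]
wrist_force: [-5.9, -0.3, 6.5]
tool_pos: [546.7, 55.7, 115.9]
wrist_force: [-5.8, 1.0, 6.1]
tool_pos: [547.7, 55.7, 115.9]
wrist_force: [-5.3, 1.9, 6.1]
tool_pos: [548.6, 55.7, 115.8]
wrist_force: [-5.7, 1.1, 6.6]
tool_pos: [549.4, 55.7, 115.9]
wrist_force: [-6.7, 0.7, 8.0]
```

```bash
for i in 1 2 3; do python3 -m inch '[[[0.0005,0,0],[0,0,0],0],[[0.001,0,0],[0,0,0],0],[[0.001,0,0],[0,0,0],0],[[0.001,0,0],[0,0,0],0]]' | grep -E "pos|wrist_force"; done
```

```text
tool_pos: [550.2, 55.8, 115.9]
wrist_force: [-7.1, 1.0, 8.5]
tool_pos: [551.0, 55.8, 115.9]
wrist_force: [-8.6, 1.7, 8.7]
tool_pos: [551.7, 55.8, 115.9]
wrist_force: [-9.2, 0.7, 9.1]
```

```bash
python3 -m inch '[[[0.0006,0,0],[0,0,0],0],[[0.0006,0,0],[0,0,0],0],[[0.0006,0,0],[0,0,0],0],[[-0.0002,0,0],[0,0,0],0.6],[[-0.0002,0,0],[0,0,0],0.6],[[-0.0002,0,0],[0,0,0],0.6],[[-0.0002,0,0],[0,0,0],0.6]]'; python3 -m inch '[[[0,0,-0.04],[0,0,0],0.6],[[0,0,-0.08],[0,0,0],0.6],[[-0.02,-0.04,-0.11],[0,0,0],0.6],[[-0.05,-0.08,-0.11],[0,0,0],0.6],[[-0.09,-0.12,-0.11],[0,0,0],0.6],[[-0.09,-0.16,-0.11],[0,0,0],0.6],[[-0.09,-0.2,-0.11],[0,0,0],0.6],[[-0.09,-0.2,-0.11],[0,0,0],0.6]]'; python3 - <<'E'
from h import *
im=save('top','t2',(215,165,370,270),5); save('scene','s4')
for n,f in(('top','t2'),('scene','s4')):
    im=np.load(f'pics/{f}.npy');H,S,V=cv2.split(cv2.cvtColor(im,cv2.COLOR_RGB2HSV))
    for k,m,z in(('blue',(H>100)&(H<125)&(S>90),148),('red',((H<8)|(H>172))&(S>100)&(V>80),161)):
        c,l,st,ce=cv2.connectedComponentsWithStats(m.astype(np.uint8))
        for i in range(1,c):
            if 215<ce[i][0]<370 and 165<ce[i][1]<270 and st[i][4]>9: print(n,k,st[i],ce[i],onz(n,*ce[i],z if n=='top' else z-20).round(0))
E
```

```text
time: 17.6
tool_pos: [553.4, 55.3, 115.3]
ee_rot: [3.142, -0.0, -0.001]
wrist_force: [0.0, -0.9, 0.9]
gripper_width: 40.4
gripper_force: 0.0
time: 18.4
tool_pos: [462.6, 259.7, 225.8]
ee_rot: [-3.14, -0.001, 0.004]
wrist_force: [0.2, -1.0, -0.2]
gripper_width: 51.9
gripper_force: 0.0
top blue [243 214   9  10  71] [246.4084507  218.50704225] [547.  54. 148.]
top red [272 212   6   7  32] [274.28125 215.1875 ] [553. -17. 161.]
top red [348 230   5   6  14] [350.         232.85714286] [ 506. -206.  161.]
scene blue [246 209  11  18 122] [251.         217.62295082] [540.  63. 128.]
scene red [269 195   7  14  68] [272.57352941 200.88235294] [560. -23. 141.]
scene red [334 206   4   4  10] [335.9 207.4] [ 434. -157.  141.]
```

View pics/t2.png

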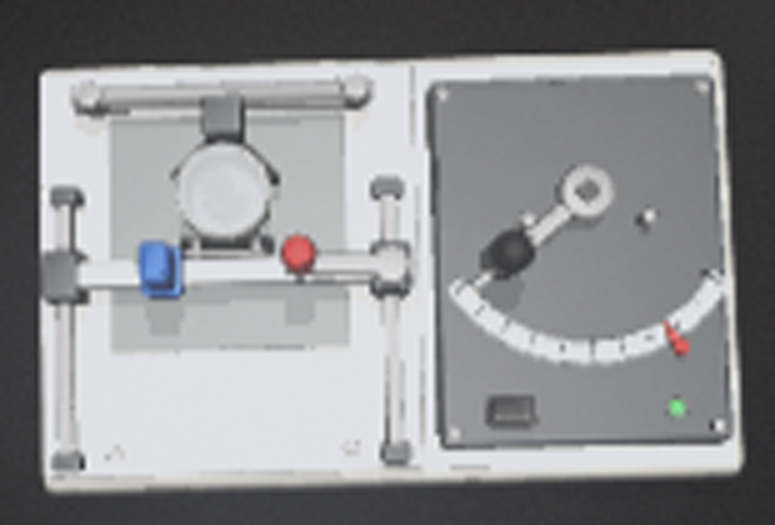

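The top view shows the jar clamped between the pad and the V, crop (222,190). The red knob is now at (298,252) and the bar at y≈268.

```bash
python3 -m inch '[[[0.02,0.05,0],[0,0,0],0.5],[[0.04,0.1,0],[0,0,0],0.5],[[0.06,0.145,0],[0,0,0],0.5],[[0.08,0.19,0],[0,0,0],0.5],[[0.09,0.23,0],[0,0,0],0.5],[[0.092,0.26,0],[0,0,0],0.5],[[0.092,0.2735,0],[0,0,0],0.5],[[0.092,0.2735,0.035],[0,0,0],0.5],[[0.092,0.2735,0.035],[0,0,0],0.5],[[0.092,0.2735,0.035],[0,0,0],0.5],[[0.092,0.2735,0.035],[0,0,0],0.5]]'
```

```text
time: 19.6
tool_pos: [555.7, -17.7, 191.9]
ee_rot: [3.141, -0.001, -0.0]
wrist_force: [-0.6, -0.7, 0.4]
gripper_width: 43.6
gripper_force: 0.0
```

```bash
python3 -m inch '[[[-0.001,0,0.035],[0,0,0],0.5],[[-0.001,0,0.06],[0,0,0],0.5],[[-0.001,0,0.06],[0,0,0],0.5],[[-0.001,0,0.06],[0,0,0],0],[[-0.001,0,0.06],[0,0,0],0],[[-0.001,0,0.06],[0,0,0],0],[[-0.001,0,0.06],[0,0,0],0],[[-0.001,0,0.06],[0,0,0],0],[[-0.001,0,0.06],[0,0,0],0],[[-0.001,0,0.06],[0,0,0],0]]' 30
```

```text
time: 20.6
tool_pos: [555.1, -18.2, 131.8]
ee_rot: [3.141, -0.002, -0.001]
wrist_force: [-0.4, -0.2, 6.0]
gripper_width: 17.6
gripper_force: 29.9
```

```bash
python3 -m inch '[[[0.0042,0.0002,0],[0,0,0],0],[[0.0083,0.0007,0],[0,0,0],0],[[0.0124,0.0016,0],[0,0,0],0],[[0.0164,0.0029,0],[0,0,0],0],[[0.0203,0.0045,0],[0,0,0],0],[[0.024,0.0064,0],[0,0,0],0],[[0.024,0.0064,0],[0,0,0],0]]'; python3 -m inch '[[[0.0035,0.0023,0],[0,0,0],0],[[0.0069,0.0048,0],[0,0,0],0],[[0.0099,0.0077,0],[0,0,0],0],[[0.0128,0.0107,0],[0,0,0],0],[[0.0153,0.0141,0],[0,0,0],0],[[0.0176,0.0176,0],[0,0,0],0],[[0.0176,0.0176,0],[0,0,0],0]]'
```

```text
time: 21.3
tool_pos: [578.7, -25.1, 131.7]
ee_rot: [3.141, -0.001, -0.001]
wrist_force: [-1.7, 0.1, 7.3]
gripper_width: 17.4
gripper_force: 30.0
time: 22.0
tool_pos: [595.8, -42.6, 131.7]
ee_rot: [3.141, 0.0, -0.001]
wrist_force: [-4.5, -1.9, 7.7]
gripper_width: 17.4
gripper_force: 30.0
```

```bash
python3 -m inch '[[[0.0019,0.0037,0],[0,0,0],0],[[0.0035,0.0076,0],[0,0,0],0],[[0.0048,0.0116,0],[0,0,0],0],[[0.0057,0.0157,0],[0,0,0],0],[[0.0062,0.0198,0],[0,0,0],0],[[0.0064,0.022,0],[0,0,0],0],[[0.0064,0.022,0],[0,0,0],0]]'; for i in 1 2 3; do python3 -m inch '[[[0,0.001,0],[0,0,0],0],[[0,0.0015,0],[0,0,0],0],[[0,0.0015,0],[0,0,0],0]]'|grep -E "pos|wrist_f"; done
```

```text
time: 22.7
tool_pos: [601.9, -63.4, 131.6]
ee_rot: [-3.14, 0.001, -0.001]
wrist_force: [-5.2, 3.1, 9.0]
gripper_width: 17.6
gripper_force: 30.0
tool_pos: [601.9, -64.4, 131.6]
wrist_force: [-4.2, 4.7, 9.3]
tool_pos: [601.9, -65.8, 131.7]
wrist_force: [-5.0, 5.3, 9.2]
tool_pos: [601.9, -66.1, 131.6]
wrist_force: [-5.3, 7.9, 9.1]
```

```bash
for i in 1 2; do python3 -m inch '[[[0,0.001,0],[0,0,0],0],[[0,0.0015,0],[0,0,0],0],[[0,0.0015,0],[0,0,0],0]]'|grep -E "pos|wrist_f"; done
```

```text
tool_pos: [602.0, -66.4, 131.6]
wrist_force: [-4.1, 12.6, 10.3]
tool_pos: [601.9, -66.6, 131.5]
wrist_force: [-4.3, 17.2, 10.3]
```

```bash
python3 -m inch '[[[0,-0.003,0],[0,0,0],0],[[0,-0.004,0],[0,0,0],0],[[0,-0.004,0],[0,0,0],0.5],[[0,-0.004,0],[0,0,0],0.5],[[0,-0.004,0],[0,0,0],0.5],[[0,-0.004,0],[0,0,0],0.5],[[0,-0.004,-0.04],[0,0,0],0.5],[[0,-0.004,-0.065],[0,0,0],0.5],[[-0.025,0.026,-0.065],[0,0,0],0.5],[[-0.045,0.056,-0.065],[0,0,0],0.5],[[-0.045,0.056,-0.065],[0,0,0],0.5],[[-0.045,0.056,-0.065],[0,0,0],0.5]]'
```

```text
time: 25.4
tool_pos: [557.0, -128.2, 195.5]
ee_rot: [-3.141, -0.0, -0.003]
wrist_force: [-0.2, -0.2, -0.3]
gripper_width: 43.9
gripper_force: 0.0
```

```bash
python3 -m inch '[[[0,-0.001,0.04],[0,0,0],0.5],[[0,-0.001,0.08],[0,0,0],0.5],[[0,-0.001,0.092],[0,0,0],0.5],[[0,-0.001,0.092],[0,0,0],0.5],[[0,-0.001,0.092],[0,0,0],0],[[0,-0.001,0.092],[0,0,0],0],[[0,-0.001,0.092],[0,0,0],0],[[0,-0.001,0.092],[0,0,0],0],[[0,-0.001,0.092],[0,0,0],0],[[0,-0.001,0.092],[0,0,0],0],[[0,-0.001,0.092],[0,0,0],0]]' 20; python3 - <<'E'
import numpy as np
p=np.array([593,-174]);a0=np.arctan2(47,-36)
for d in(0,.15,.3,.45,.6,.75,.9,1.05,1.2,1.35,1.47): 
    a=a0+d; q=p+58*np.array([np.cos(a),np.sin(a)]); q0=p+58*np.array([np.cos(a0),np.sin(a0)]); print(d,q.round(1),((q-q0)*[1,-1]).round(1))
E
```

```text
time: 26.5
tool_pos: [558.6, -127.7, 105.5]
ee_rot: [3.139, -0.004, -0.001]
wrist_force: [0.5, -4.6, 6.2]
gripper_width: 21.7
gripper_force: 20.0
0 [ 557.7 -128. ] [ 0. -0.]
0.15 [ 551.2 -133.7] [-6.5  5.8]
0.3 [ 545.7 -140.4] [-12.   12.5]
0.45 [ 541.2 -147.9] [-16.5  19.9]
0.6 [ 537.9 -155.9] [-19.8  28. ]
0.75 [ 535.8 -164.3] [-21.9  36.4]
0.9 [ 535. -173.] [-22.7  45. ]
1.05 [ 535.5 -181.7] [-22.2  53.7]
1.2 [ 537.3 -190.2] [-20.4  62.2]
1.35 [ 540.3 -198.3] [-17.4  70.4]
1.47 [ 543.6 -204.5] [-14.1  76.5]
```

```bash
python3 -m inch '[[[-0.0065,0.0058,0],[0,0,0],0],[[-0.012,0.0125,0],[0,0,0],0],[[-0.0165,0.0199,0],[0,0,0],0],[[-0.0198,0.028,0],[0,0,0],0],[[-0.0219,0.0364,0],[0,0,0],0],[[-0.0219,0.0364,0],[0,0,0],0]]'; python3 -m inch '[[[-0.0008,0.0086,0],[0,0,0],0],[[-0.0003,0.0173,0],[0,0,0],0],[[0.0015,0.0258,0],[0,0,0],0],[[0.0045,0.034,0],[0,0,0],0],[[0.0045,0.034,0],[0,0,0],0]]'; python3 - <<'E'
from h import *
save('top','t3',(300,185,370,250),5); save('scene','s5',(280,170,350,235),5)
cv2.imwrite('pics/c3.png',np.hstack([cv2.imread('pics/t3.png'),cv2.imread('pics/s5.png')]))
E
```

```text
time: 27.1
tool_pos: [536.0, -163.7, 105.4]
ee_rot: [3.141, -0.002, -0.001]
wrist_force: [-2.4, -1.0, 9.6]
gripper_width: 21.7
gripper_force: 20.0
time: 27.6
tool_pos: [540.1, -198.4, 105.4]
ee_rot: [3.14, -0.001, -0.001]
wrist_force: [-4.1, -3.4, 11.0]
gripper_width: 22.0
gripper_force: 20.0
```

View pics/c3.png

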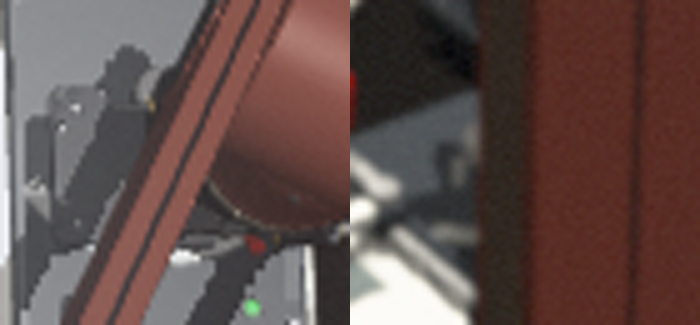

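The arm hides the lever and index from both cameras here. I'll move on to the estimated angle, let go, back off and look.

```bash
python3 -m inch '[[[0.0015,0.003,0],[0,0,0],0],[[0.0033,0.0061,0],[0,0,0],0],[[0.0033,0.0061,0],[0,0,0],0],[[0.0033,0.0061,0],[0,0,0],0]]';python3 -m inch '[[[0,0,0],[0,0,0],0.5],[[0,0,0],[0,0,0],0.5],[[0,0,0],[0,0,0],0.5],[[0,0,0],[0,0,0],0.5],[[0,0,-0.05],[0,0,0],0.5],[[0,0,-0.09],[0,0,0],0.5],[[-0.03,0.045,-0.09],[0,0,0],0.5],[[-0.07,0.09,-0.09],[0,0,0],0.5],[[-0.1,0.13,-0.09],[0,0,0],0.5],[[-0.1,0.18,-0.09],[0,0,0],0.5],[[-0.1,0.22,-0.09],[0,0,0],0.5],[[-0.1,0.25,-0.09],[0,0,0],0.5],[[-0.1,0.25,-0.09],[0,0,0],0.5],[[-0.1,0.25,-0.09],[0,0,0],0.5]]'; python3 - <<'E'
from h import *
save('top','t4',(215,165,370,270),5)
E
```

```text
time: 28.1
tool_pos: [543.1, -204.0, 105.5]
ee_rot: [3.14, -0.0, -0.001]
wrist_force: [-5.1, -2.6, 11.4]
gripper_width: 21.7
gripper_force: 20.0
time: 29.5
tool_pos: [442.4, -452.8, 192.6]
ee_rot: [-3.14, 0.001, -0.002]
wrist_force: [-1.2, 0.6, -0.3]
gripper_width: 43.4
gripper_force: 0.0
```

View pics/t4.png

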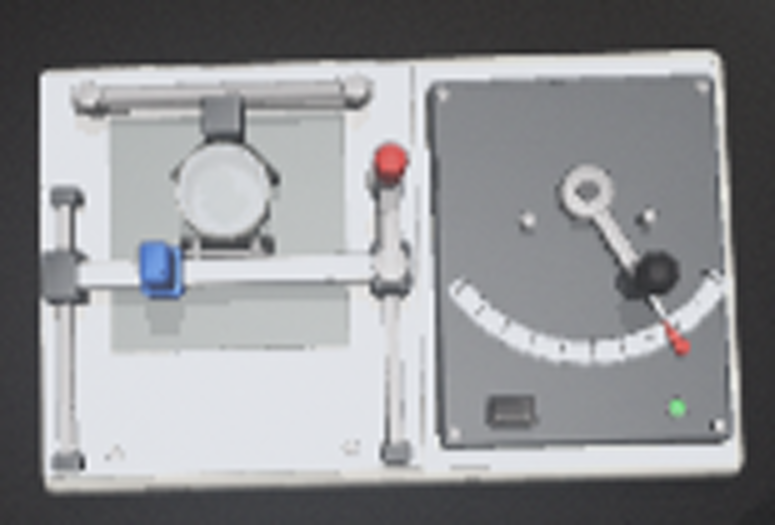

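The top view shows the red knob now in line with the right rail, crop (390,162). The jar is clamped, and the speed pointer meets the index at about (668,323). I'll check the alignment with a close zoom of both views.

```bash
python3 - <<'E'
from h import *
out=[]
for n,(x0,y0,x1,y1) in(('top',(325,195,365,240)),('scene',(310,190,350,235))):
    im=np.mean([viewer.grab_frame(n).astype(float) for _ in range(5)],0).astype(np.uint8); np.save(f'pics/avg_{n}.npy',im)
    out.append(cv2.resize(im[y0:y1,x0:x1],None,fx=10,fy=10,interpolation=cv2.INTER_CUBIC))
cv2.imwrite('pics/z.png',cv2.cvtColor(np.hstack(out),cv2.COLOR_RGB2BGR))
im=np.load('pics/avg_top.npy').astype(float)
r=im[...,0]-im[...,1]
m=np.zeros_like(r);m[225:240,340:358]=r[225:240,340:358]; m[m<30]=0
ys,xs=np.nonzero(m);w=m[ys,xs];c=np.array([(xs*w).sum(),(ys*w).sum()])/w.sum();print('red',c)
C=np.cov(np.c_[xs,ys].T,aweights=w);v=np.linalg.eigh(C)[1][:,1];print('axis deg',np.degrees(np.arctan2(v[0],v[1])))
for y in range(218,238): print(y,[int(im[y,x].mean()) for x in range(340,356)],[int(r[y,x]) for x in range(345,354)])
E
```

```text
red [350.13381201 232.72389034]
axis deg 35.90709202793125
218 [153, 132, 64, 56, 57, 73, 78, 77, 67, 58, 90, 134, 134, 134, 134, 133] [0, 1, 0, 0, -1, 1, -3, -3, -1]
219 [89, 114, 56, 56, 59, 80, 83, 83, 70, 58, 82, 134, 134, 133, 133, 92] [1, 2, 2, 1, -1, 1, -1, -3, -2]
220 [68, 79, 54, 56, 58, 75, 86, 79, 67, 58, 73, 133, 134, 134, 133, 126] [1, 2, 1, 0, -1, 0, -2, -2, -2]
221 [66, 61, 54, 55, 57, 60, 66, 64, 60, 55, 107, 134, 134, 135, 134, 157] [-1, 1, 0, -1, -1, -2, -1, -1, -1]
222 [67, 64, 53, 53, 55, 56, 57, 58, 56, 85, 131, 134, 134, 133, 133, 196] [-1, -1, 0, 0, -1, -1, -2, -1, -2]
223 [68, 67, 62, 59, 53, 53, 54, 54, 84, 129, 135, 135, 134, 134, 187, 222] [0, 0, -2, -2, -1, -1, -1, -3, -2]
224 [69, 66, 65, 72, 69, 180, 138, 129, 130, 135, 135, 135, 135, 160, 221, 226] [-3, 1, -2, -2, -2, -1, -2, -3, -3]
225 [117, 116, 115, 115, 68, 140, 215, 140, 137, 136, 135, 135, 160, 219, 205, 226] [0, -1, -2, -1, -3, -2, -2, -3, -2]
226 [123, 123, 122, 122, 115, 81, 224, 174, 137, 136, 135, 187, 219, 226, 222, 226] [0, -2, 1, -2, -2, -3, -3, -2, -3]
227 [124, 123, 123, 122, 122, 115, 
[... 601 characters left out ...]
 183, 226, 226, 149, 149, 149, 126, 136, 135, 135, 134] [-2, -2, -3, 22, 100, 102, 45, -2, -1]
233 [226, 226, 226, 226, 218, 220, 226, 226, 158, 98, 132, 135, 138, 135, 135, 134] [-2, -3, -3, 0, 61, 115, 113, 82, 1]
234 [225, 226, 226, 226, 226, 226, 193, 166, 142, 102, 135, 140, 137, 136, 135, 135] [-3, -2, -2, -2, 12, 107, 115, 115, 2]
235 [226, 226, 227, 203, 193, 166, 149, 139, 138, 134, 92, 109, 130, 136, 134, 134] [-2, -2, -2, -2, 0, 66, 85, 56, -1]
236 [178, 176, 167, 154, 149, 139, 138, 138, 138, 138, 117, 119, 134, 136, 135, 134] [-2, -2, -2, -2, -2, 2, 9, 4, -2]
237 [144, 144, 140, 140, 139, 139, 139, 138, 138, 138, 135, 134, 136, 136, 135, 135] [-2, -3, -2, -1, -2, -2, -2, -2, -2]
```

View pics/z.png

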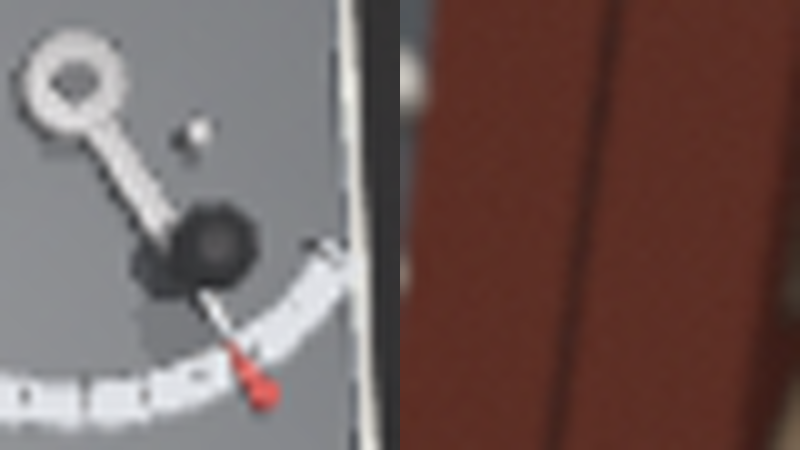

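The zoom shows the pointer running straight into the red index tip. Its line extrapolates to within 0.3 px of the red centroid, about 0.01 rad. The second panel is blocked by the arm.

```bash
python3 -c "
from h import *
print(arm.hand_in())"
```

```text
the job is handed in; nothing more can be done
None
```

The job is handed in at about 30 s on the robot's clock: the jar is clamped in the saddle, the lock lever is against its stop, and the speed pointer is on the red index to about 0.01 rad by the top camera; hand-in returned no verdict.

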